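# Set out the tools in order of use

## Robot

A 6-joint arm with a two-finger parallel gripper is mounted at the origin on the work surface; the furniture and walls round the work are solid. World frame = base frame: x ahead of the robot, y to its left, z up, the work surface at z = 0. Lengths are in m, angles in rad, forces in N, time in s.
With the tool pointing down it reaches from about 0.375 to 0.825 m from the base axis. Payload 5.5 kg.
Tool frame: the origin (TCP) lies between the finger pads; the fingertips stand arm.finger_overhang ahead of it and the grasp point (between the pads) lies 11 mm behind it (arm.finger_overhang is the distance from the TCP to the fingertips, in m); z points along the fingers, y is the line along which they close (so a half turn about z gives the same grasp; the last joint's range is limited). The gripper opens to 85 mm and grips with 20 to 120 N. Pads are 22 mm wide; open, the fingers measure 114 mm over their backs; the gripper's body (76 mm by 85 mm) begins 54 mm behind the grasp point. The pads swing forward as they close: fully open they stand 13 mm farther back than shut.
Start: joints at [-1.193, 0.314, -0.047, 1.21, 0, 1.571], TCP at [0.221, -0.558, 0.239] pointing down, gripper open.
Joint ranges: [-2.67, 2.67], [-0.69, 1.73], [-1.03, 1.25], [-2.08, 2.16], [-1.42, 1.45], [-3.14, 3.14]. Speed limits (rad/s): [2.39, 2.39, 3.01, 3.14, 3.14, 3.14].

## Interface

Orientations are given as [roll, pitch, yaw] about the fixed x, y, z axes, in that order (R = Rz(yaw) Ry(pitch) Rx(roll)).
In Python, from rig import arm, vision, find_in gives the robot as it stands. The module is installed in compiled form; this text tells all that it offers.
- The arm moves only by the shell command python3 -m pendant 'ROWS' [FORCE]. ROWS is JSON, a list of rows, each an object of numbers: "rx", "ry", "rz": the turn, a rotation vector about the tool's x, y, z in degrees; "x", "y", "z": the shift along the tool's x, y, z in cm; "gripper": the opening, from 0 (shut) to 1 (fully open). A call has exactly 8 rows; each row is the pose to reach, as a shift and turn from the pose commanded when the call began, along the tool's axes at that moment; what a row does not reach only later rows make up. A row lasts 1/10 s, in which the tool goes at most 50 mm and 8.59 degrees, less where a joint would pass 70% of its speed; a pose out of reach is approached as far as the arm can. A call with a gripper value outside its range is refused whole. The fingers move at their own pace and stop on an object; FORCE is the grip in N (left out, the last holds). Time passes only in rows, so rows that repeat a pose let the fingers close, or fill a call up. It gives the time, the measured TCP pose, the force, the opening and the grip force at its end, in the units of the state.
- arm.get_obs(): the state, without advancing time (a new reading comes with each control period).
- vision.read_camera(name): name is "side" or "top" or "wrist"; returns the picture (420x560x3 uint8, red, green, blue); there is no depth.
- vision.camera_info(name): a dict with "fx", "fy", "cx", "cy" (pixels), "rvec" (rotation vector, rad) and "tvec" (3), from world to camera coordinates, as OpenCV has them. Camera axes: x right, y down, z forward; pixel columns grow to the right and rows downward; lengths in m; the calibration is good to about 2 mm. A picture is of the moment at which its call begins: read the wrist's pose just before it. camera_info takes no time and is no camera call; for the wrist camera it gives the pose at the moment of the call.
- arm.sign_off(): hands the job in; it is judged then, once.
Trained networks look in the newest picture that a camera, given by its name, has taken for a name from the list of things; names that differ only in an ending like _2 or _b are one class to them, and where a whole thing is asked for, a point or a joint stands for the part that bears it (a point fixed in the world has none). Each returns a list of dicts, best first, with "p" (0 to 1); they miss things now and then, are a little off and sometimes report something else, mostly with a low value. They report only what shows in the picture. A call takes as long as a camera call. They do not tell look-alikes from the thing itself.
- find_in(camera, thing): "box" ([left, top, right, bottom] in pixels, round what is visible of it).
The state is a dict: "t": time; "q": joint angles; "qvel": joint speeds; "joint_efforts": joint torques, N m; "ee_pos": TCP position; "ee_rot": TCP orientation; "force": force on the tool from outside, world axes, zero at the start; "torque": the same for the moment, N m; "opening": opening from 0.0 (shut) to 1.0 (fully open); "finger_force": force on a finger pad.
Only numpy, scipy, OpenCV 4.12 (cv2) and the standard library are available. Lean on these libraries where they do the work, as an engineer would, in place of code of your own. Each camera call takes 0.05 s, during which the arm holds its last target. There are 200 camera calls.

## Task

Set the tools out for work on the blue pane: move all four from the wooden rest to the empty black rest, one to a notch and each centred across both rails, in the order they will be used, starting in the notch nearest the blue pane: first the marker (to draw the line), then the glass cutter (to score it), then the blue brush (to trace), and the brown brush (to shade) in the notch farthest from the pane. Leave the pane, the roll of tape and the mixing cup where they are.

Things in the scene. Friction and masses are not known exactly. Their poses are not given: they have to be found in the camera images.
- marker: Marker with a silver-grey barrel and a black end, 140 mm long, 12 mm wide, 13 mm high. Loose, 20 g. Origin under the middle of its length; y axis along its length, z up as it lies.
- glass_cutter: Glass cutter, cream coloured with a small black tip, 136 mm long, 14 mm wide, 14 mm high. Loose, 20 g. Origin under the middle of its length; y axis along its length, z up as it lies.
- blue_brush: Brush with a blue handle, 179 mm long, about 10 mm wide and 10 mm high. Loose, 20 g. Origin under the middle of its length; y axis along its length, bristles to -y, z up as it lies. The bristles are soft and carry nothing: the stiff part runs from y = -64 to +90 mm.
- brown_brush: Brush with a brown wooden handle, 159 mm long, about 10 mm wide and 10 mm high. Loose, 20 g. Origin under the middle of its length; y axis along its length, bristles to -y, z up as it lies. The bristles are soft and carry nothing: the stiff part runs from y = -54 to +80 mm.
- wooden_rest: Wooden tool rest holding the tools at the start, in any order. Fixed; 188 mm along y, 68 mm along x, origin under its centre. Two upright rails, 8 mm thick, run along y at x = -30 and +30 mm, free between but for tie bars 12 mm high at y = -80, +80 mm. Four notches at y = -72, -24, +24, +72 mm; a tool lies across both rails, along x. Notch floors 36 mm, humps and end posts 50 mm above the table.
- black_rest: Black metal tool rest, empty at the start. Fixed; built just like the wooden rest (origin under its centre, rails at x = -30 and +30 mm, notches at y = -72, -24, +24, +72 mm, floors 36 mm high). Each notch floor is flat and 20 mm wide, between rounded humps of 14 mm radius and height, or an end post, that guide a tool down into it.
- blue_pane: The blue pane to be worked on: pale blue glass, 130 x 146 x 6 mm, one corner cut off, lying flat on the table beside one end of the black rest (its +y or its -y end). Loose; origin under its centre, z up.
- tape_roll: Roll of blue masking tape, 77 mm across, 24 mm high, lying flat beside the other end of the black rest. Loose; origin under its centre.
- mixing_cup: Small white mixing cup, dark blue inside, 49 mm across, 31 mm high, standing on the table beyond the black rest. Loose; origin under its centre.
Things that resemble listed ones, but are neither listed nor needed, are in the scene too. Leave any pink, red or turquoise look-alike of the glass_cutter alone.

How it is judged:
At the end, for the whole second after the job is handed in: From the blue pane's end of the black rest its notches hold marker, cutter, blue brush, brown brush: each within 12 mm of its notch's middle, centred across the rails to 20 mm and 0.2 rad, down in the notch, at rest and let go; pane, tape and cup within 20 mm of where they were (((y of blue_pane in the frame of black_rest above 0 m and y of marker in the frame of black_rest between 0.06 and 0.084 m and y of glass_cutter in the frame of black_rest between 0.012 and 0.036 m and y of blue_brush in the frame of black_rest between -0.036 and -0.012 m and y of brown_brush in the frame of black_rest between -0.084 and -0.06 m) or (y of blue_pane in the frame of black_rest below 0 m and y of marker in the frame of black_rest between -0.084 and -0.06 m and y of glass_cutter in the frame of black_rest between -0.036 and -0.012 m and y of blue_brush in the frame of black_rest between 0.012 and 0.036 m and y of brown_brush in the frame of black_rest between 0.06 and 0.084 m)) and x of marker in the frame of black_rest between -0.02 and 0.02 m and height (world z) of marker between 0.028 and 0.047 m and angle between the y axis of each of marker, glass_cutter, blue_brush, brown_brush and the x axis of black_rest, either way round below 0.2 rad and linear speed of each of marker, glass_cutter, blue_brush, brown_brush below 0.02 m/s and angular speed of each of marker, glass_cutter, blue_brush, brown_brush below 0.3 rad/s and x of glass_cutter in the frame of black_rest between -0.02 and 0.02 m and height (world z) of glass_cutter between 0.028 and 0.047 m and x of blue_brush in the frame of black_rest between -0.02 and 0.02 m and height (world z) of blue_brush between 0.028 and 0.047 m and x of brown_brush in the frame of black_rest between -0.02 and 0.02 m and height (world z) of brown_brush between 0.028 and 0.047 m and distance of each of blue_pane, tape_roll, mixing_cup from where it was at the start of the episode below 0.02 m); the robot touches nothing.
It fails at once if the blue pane is pushed more than 20 mm (distance of blue_pane from where it was at the start of the episode above 0.02 m).
It fails at once if the tape roll is pushed more than 20 mm (distance of tape_roll from where it was at the start of the episode above 0.02 m).
It fails at once if the mixing cup is pushed more than 20 mm (distance of mixing_cup from where it was at the start of the episode above 0.02 m).
It also fails if it takes over 128 s, if anything falls off the work surface, if the arm or the gripper's body presses on something with over 40 N, if the wrist force passes 120 N, or if a joint passes its speed limit or range.

## Working session

There is one attempt and no reset: what is moved stays moved. The work goes in short steps, Python scripts to look and compute and a shell command to move; the robot and the scene stay as the last step left them, time stands still between calls to the robot, and variables do not carry over. Pictures are saved under pics/ and viewed, at most 14 in all, crops included, and the job is handed in when it is done.

```bash
mkdir -p pics; python3 - <<'E'
from rig import arm, vision, find_in
import cv2
for n in ("top","side"):
    im=vision.read_camera(n); cv2.imwrite(f"pics/{n}0.png",im[:,:,::-1])
    i=vision.camera_info(n); print(n,i)
    for t in "marker glass_cutter blue_brush brown_brush wooden_rest black_rest blue_pane tape_roll mixing_cup".split():
        print(t,[([round(float(v)) for v in d["box"]],round(float(d["p"]),2)) for d in find_in(n,t)][:4])
o=arm.get_obs(); print(o["t"],o["ee_pos"],o["ee_rot"],o["opening"],arm.finger_overhang)
E
```

```text
top {'fx': 440.9971245783773, 'fy': 440.9971245783773, 'cx': 280.78575199924376, 'cy': 211.03408786215599, 'rvec': array([ 2.17051403, -2.15382467,  0.15352133]), 'tvec': array([-0.00947722,  0.49596106,  1.19985956])}
marker [([167, 208, 178, 252], 0.51)]
glass_cutter [([110, 185, 153, 199], 0.77), ([267, 215, 272, 263], 0.76), ([197, 279, 242, 289], 0.73), ([324, 253, 367, 273], 0.55)]
blue_brush [([185, 194, 192, 251], 0.5)]
brown_brush [([289, 170, 313, 200], 0.71), ([203, 188, 209, 244], 0.53)]
wooden_rest [([164, 201, 230, 242], 0.63)]
black_rest [([334, 184, 401, 214], 0.86)]
blue_pane [([407, 159, 451, 214], 0.59), ([170, 206, 176, 250], 0.27)]
tape_roll [([288, 172, 315, 202], 0.78)]
mixing_cup [([340, 139, 355, 156], 0.58)]
side {'fx': 472.134644055844, 'fy': 472.134644055844, 'cx': 278.4001494317716, 'cy': 208.42776173355895, 'rvec': array([ 0.38797315, -2.70098739,  1.33116174]), 'tvec': array([0.50208109, 0.12176978, 1.16186892])}
marker [([243, 290, 307, 297], 0.87)]
glass_cutter [([347, 257, 353, 301], 0.82), ([252, 240, 304, 252], 0.73), ([291, 224, 338, 234], 0.69), ([346, 177, 356, 203], 0.55)]
blue_brush [([234, 273, 313, 284], 0.73)]
brown_brush [([241, 258, 305, 268], 0.75)]
wooden_rest [([253, 238, 292, 316], 0.61)]
black_rest [([275, 143, 314, 187], 0.82)]
blue_pane [([274, 131, 322, 152], 0.82)]
tape_roll [([248, 188, 276, 213], 0.69)]
mixing_cup [([238, 160, 256, 174], 0.64), ([249, 186, 277, 212], 0.35)]
1.0 [ 0.22132165 -0.55769275  0.23931601] [3.14157492e+00 2.13566860e-05 3.77802451e-01] 0.9991905767009686 0.008
```

```bash
python3 - <<'E'
import cv2,numpy as np
a=cv2.imread("pics/top0.png");b=cv2.imread("pics/side0.png")
cv2.imwrite("pics/c1.png",cv2.resize(a[120:310,100:465],(800,416),interpolation=cv2.INTER_CUBIC))
cv2.imwrite("pics/c2.png",cv2.resize(b[120:330,210:390],(510,595),interpolation=cv2.INTER_CUBIC))
E
```

```text
(no output)
```

View pics/c1.png

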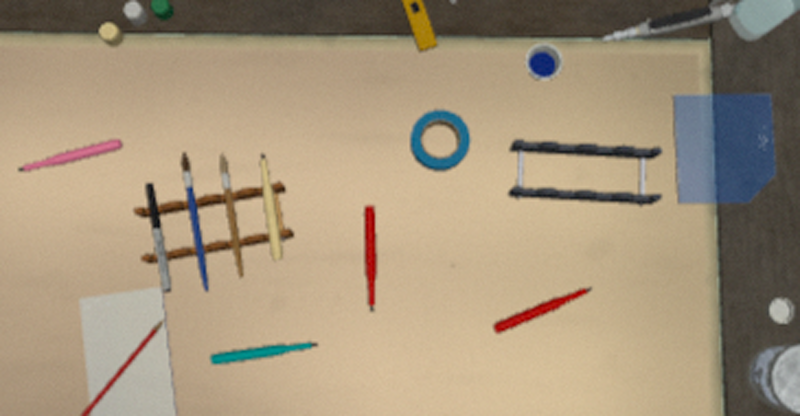

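View pics/c2.png

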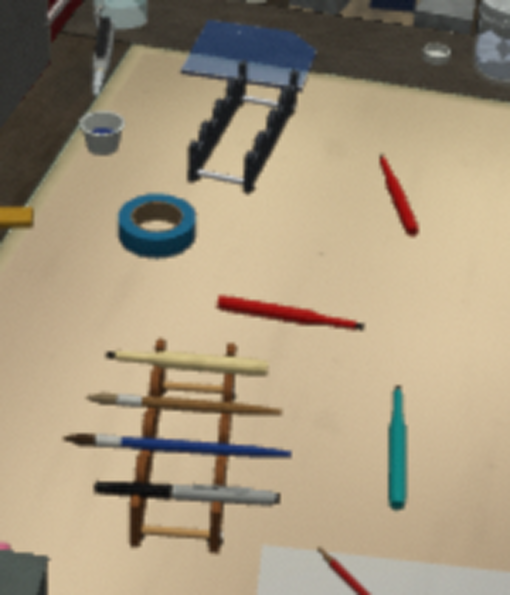

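The top crop shows the wooden rest at left with, left to right, marker (168,230 full-image px), blue brush (189,222), brown brush (206,216) and the cream cutter (224,215). The black rest is at right (367,199), with the pane beyond its right end and the tape to its left.
Things that could pass for the cutter: cream (224,215), pink (132,191), red (269,239), red (345,262) and turquoise (219,283). I choose the cream one on the rest. The wrist camera is next, for precise measurement.

```bash
cat > h.py <<'E'
import numpy as np, cv2
from rig import arm, vision, find_in
from scipy.spatial.transform import Rotation as R
def ray(i,px):
    Rm=cv2.Rodrigues(np.array(i["rvec"]))[0]; t=np.array(i["tvec"])
    d=Rm.T@np.array([(px[0]-i["cx"])/i["fx"],(px[1]-i["cy"])/i["fy"],1]); return -Rm.T@t, d
def atz(i,px,z):
    c,d=ray(i,px); return c+d*(z-c[2])/d[2]
def tri(rs):
    A=np.zeros((3,3));b=np.zeros(3)
    for c,d in rs:
        d=d/np.linalg.norm(d);P=np.eye(3)-np.outer(d,d);A+=P;b+=P@c
    return np.linalg.solve(A,b)
def proj(i,p): return cv2.projectPoints(np.array(p,float).reshape(-1,3),i["rvec"],i["tvec"],np.array([[i["fx"],0,i["cx"]],[0,i["fy"],i["cy"]],[0,0,1]]),None)[0].reshape(-1,2)
def togo(xy,yaw,z):
    "move in tool axes (cm,deg) to TCP xy,z with yaw (tool down)"
    o=arm.get_obs(); r=R.from_euler("xyz",o["ee_rot"]); d=r.inv().apply(np.array([*xy,z])-o["ee_pos"])*100
    q=R.from_euler("xyz",[np.pi,0,yaw]); v=(r.inv()*q).as_rotvec(degrees=True); return d.round(2),v.round(2)
E
python3 - <<'E'
from h import *
T=vision.camera_info("top");S=vision.camera_info("side");W=vision.camera_info("wrist")
f=lambda x,y:(100+x/2.192,120+y/2.192)
for n,p in dict(w1=(138,212),w2=(283,187),w3=(148,259),w4=(290,233),b1=(517,147),b2=(658,153),b3=(514,192),b4=(656,199)).items(): print(n,atz(T,f(*p),.05).round(3))
for n,p in dict(mk0=(150,185),mk1=(167,290),bl0=(184,155),bl1=(206,290),br0=(223,155),br1=(240,276),cu0=(264,155),cu1=(278,260)).items(): print(n,atz(T,f(*p),.042).round(3))
print(W); c,d=ray(W,(280,210)); print(c,d, arm.get_obs()["ee_pos"])
print(ray(T,(280,210)),ray(S,(280,210)))
E
```

```text
w1 [0.475 0.317 0.05 ]
w2 [0.508 0.137 0.05 ]
w3 [0.417 0.302 0.05 ]
w4 [0.45  0.127 0.05 ]
b1 [ 0.562 -0.158  0.05 ]
b2 [ 0.556 -0.337  0.05 ]
b3 [ 0.505 -0.153  0.05 ]
b4 [ 0.497 -0.333  0.05 ]
mk0 [0.51  0.305 0.042]
mk1 [0.379 0.279 0.042]
bl0 [0.549 0.264 0.042]
bl1 [0.379 0.231 0.042]
br0 [0.55  0.215 0.042]
br1 [0.397 0.189 0.042]
cu0 [0.55  0.163 0.042]
cu1 [0.417 0.142 0.042]
{'fx': 335.1286781930251, 'fy': 335.1286781930251, 'cx': 275.2515920038312, 'cy': 211.19917634960225, 'rvec': array([-2.39036686,  1.62365014,  0.24109871]), 'tvec': array([-0.60033332, -0.03664087,  0.38033972])}
[ 0.29097856 -0.53082594  0.37410727] [-0.2608151  -0.11762201 -0.95830794] [ 0.22132165 -0.55769275  0.23931601]
(array([0.33940487, 0.01137045, 1.25315809]), array([ 0.12948058, -0.01201746, -0.99151351])) (array([0.26624518, 0.9541295 , 0.7972472 ]), array([ 0.20156649, -0.76346079, -0.61361319]))
```

```bash
python3 - <<'E'
from h import *
print(togo((.53,-.245),-.04,.24))
E
```

```text
(array([ 40.23, -17.68,  -0.07]), array([ 0.  ,  0.  , 23.94]))
```

```bash
python3 -m pendant '[{"x":20,"y":-9,"rz":12},{"x":40.2,"y":-17.7,"rz":24},{"x":40.2,"y":-17.7,"rz":24},{"x":40.2,"y":-17.7,"rz":24},{"x":40.2,"y":-17.7,"rz":24},{"x":40.2,"y":-17.7,"rz":24},{"x":40.2,"y":-17.7,"rz":24},{"x":40.2,"y":-17.7,"rz":24}]'
python3 - <<'E'
from h import *
print(togo((.53,-.245),-.04,.24))
E
```

```text
(array([ 40.23, -17.68,  -0.07]), array([ 0.  ,  0.  , 23.94]))$[0]: bad value
```

```bash
python3 -m pendant '[{"rx":0,"ry":0,"rz":24,"x":40.2,"y":-17.7,"z":0,"gripper":0.4},{"rx":0,"ry":0,"rz":24,"x":40.2,"y":-17.7,"z":0,"gripper":0.4},{"rx":0,"ry":0,"rz":24,"x":40.2,"y":-17.7,"z":0,"gripper":0.4},{"rx":0,"ry":0,"rz":24,"x":40.2,"y":-17.7,"z":0,"gripper":0.4},{"rx":0,"ry":0,"rz":24,"x":40.2,"y":-17.7,"z":0,"gripper":0.4},{"rx":0,"ry":0,"rz":24,"x":40.2,"y":-17.7,"z":0,"gripper":0.4},{"rx":0,"ry":0,"rz":24,"x":40.2,"y":-17.7,"z":0,"gripper":0.4},{"rx":0,"ry":0,"rz":24,"x":40.2,"y":-17.7,"z":0,"gripper":0.4}]'
python3 - <<'E'
from h import *
print(togo((.53,-.245),-.04,.24))
E
```

```text
t: 1.8
ee_pos: [0.5001, -0.2746, 0.2396]
ee_rot: [3.141, -0.001, -0.041]
force: [0.3, -0.1, 0.5]
opening: 0.404
finger_force: 0.0
(array([ 2.87, -3.08, -0.04]), array([ 0.02, -0.03, -0.06]))
```

```bash
cat > snap.py <<'E'
import sys,json
from h import *
n=sys.argv[1]; i=vision.camera_info("wrist"); im=vision.read_camera("wrist")
cv2.imwrite(f"pics/{n}.png",im[:,:,::-1]); json.dump({k:np.array(v).tolist() for k,v in i.items()},open(f"pics/{n}.json","w"))
o=arm.get_obs();print(n,o["t"],o["ee_pos"].round(4) if hasattr(o["ee_pos"],"round") else o["ee_pos"])
E
python3 snap.py k1
python3 -m pendant '[{"rx":0,"ry":0,"rz":0,"x":4,"y":-8,"z":0,"gripper":0.4},{"rx":0,"ry":0,"rz":0,"x":4,"y":-8,"z":0,"gripper":0.4},{"rx":0,"ry":0,"rz":0,"x":4,"y":-8,"z":0,"gripper":0.4},{"rx":0,"ry":0,"rz":0,"x":4,"y":-8,"z":0,"gripper":0.4},{"rx":0,"ry":0,"rz":0,"x":4,"y":-8,"z":0,"gripper":0.4},{"rx":0,"ry":0,"rz":0,"x":4,"y":-8,"z":0,"gripper":0.4},{"rx":0,"ry":0,"rz":0,"x":4,"y":-8,"z":0,"gripper":0.4},{"rx":0,"ry":0,"rz":0,"x":4,"y":-8,"z":0,"gripper":0.4}]'
python3 snap.py k2
python3 -c "
from h import *
print(togo((.4625,.221),.183,.24))
a=cv2.imread('pics/k1.png');b=cv2.imread('pics/k2.png')
cv2.imwrite('pics/k12.png',cv2.resize(np.vstack([a,b]),(400,600)))"
```

```text
k1 1.85 [ 0.5051 -0.2691  0.2394]
t: 2.65
ee_pos: [0.5418, -0.1987, 0.2394]
ee_rot: [3.142, -0.0, -0.042]
force: [-0.4, 0.0, -0.4]
opening: 0.4
finger_force: 0.0
k2 2.7 [ 0.5418 -0.1985  0.2394]
(array([ -9.69, -41.58,  -0.07]), array([  0. ,  -0. , -12.9]))
```

View pics/k12.png

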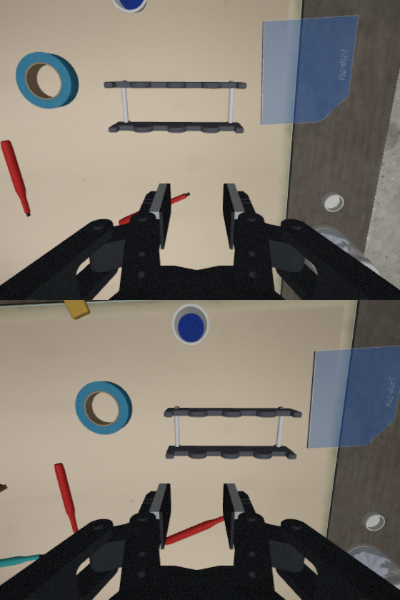

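k1/k2 show the black rest whole (k1: columns 148–345, rows 115–188). The pane is on its right (−y), the tape on its left and the cup above. I'll fit the rest model to the dark silhouette in both views, height free, then go to the wooden rest.

```bash
cat > fit.py <<'E'
from h import *
import json
from scipy.optimize import minimize
prof=[(-94,0),(-94,50),(-82,50),(-82,36)]
for c in (-48,0,48): prof+=[(c-14*np.cos(a),36+14*np.sin(a)) for a in np.linspace(0,np.pi,9)]
prof+=[(82,36),(82,50),(94,50),(94,0)]; prof=np.array(prof)/1000
def rail(p):
    x,y,a,dz=p; out=[]
    for xc in (-.03,.03):
        q=[[(x+u*np.cos(a)-v*np.sin(a),y+u*np.sin(a)+v*np.cos(a),w+dz if w>.01 else 0) for v,w in prof] for u in (xc-.004,xc+.004)]
        out.append(np.array(q))
    return out
def mask(i,p,k=4):
    m=np.zeros((420*k,560*k),np.uint8)
    for q in rail(p):
        a,b=[proj(i,f)*k for f in q]; n=len(a)
        for f in (a,b): cv2.fillPoly(m,[np.round(f).astype(int)],1)
        for j in range(n-1): cv2.fillConvexPoly(m,np.round(np.array([a[j],a[j+1],b[j+1],b[j]])).astype(int),1)
    return cv2.resize(m.astype(np.float32),(560,420),interpolation=cv2.INTER_AREA)
E
python3 - <<'E'
from fit import *
V=[]
for n in ("k1","k2"):
    g=cv2.imread(f"pics/{n}.png").astype(float).max(2); i=json.load(open(f"pics/{n}.json"))
    q=proj(i,np.vstack([r.reshape(-1,3) for r in rail((.53,-.245,-.04,0))])); lo=np.maximum(q.min(0)-7,0).astype(int);hi=(q.max(0)+7).astype(int)
    roi=np.zeros((420,560),bool); roi[lo[1]:min(hi[1],250 if n=="k1" else 240),lo[0]:hi[0]]=1
    soft=np.clip((170-g)/110,0,1); V.append((i,soft,roi))
def cost(p,vs=V): return sum(np.abs(mask(i,p)-s)[r].sum() for i,s,r in vs)
def run(vs,best=None):
    return minimize(cost,(.53,-.245,-.04,0),args=(vs,),method="Nelder-Mead",options=dict(initial_simplex=[(.53,-.245,-.04,0),(.54,-.245,-.04,0),(.53,-.235,-.04,0),(.53,-.245,.0,0),(.53,-.245,-.04,.006)],xatol=1e-4,fatol=.1,maxiter=300))
for vs in (V,V[:1],V[1:]):
    r=run(vs); print(r.x.round(4),r.fun,sum(mask(i,r.x).sum() for i,_,_ in vs))
E
python3 -m pendant '[{"rx":0,"ry":0,"rz":-6,"x":-4,"y":-20,"z":0,"gripper":0.4},{"rx":0,"ry":0,"rz":-6,"x":-4,"y":-20,"z":0,"gripper":0.4},{"rx":0,"ry":0,"rz":-6,"x":-4,"y":-20,"z":0,"gripper":0.4},{"rx":0,"ry":0,"rz":-6,"x":-4,"y":-20,"z":0,"gripper":0.4},{"rx":0,"ry":0,"rz":-12.9,"x":-10.5,"y":-39,"z":0,"gripper":0.4},{"rx":0,"ry":0,"rz":-12.9,"x":-10.5,"y":-39,"z":0,"gripper":0.4},{"rx":0,"ry":0,"rz":-12.9,"x":-10.5,"y":-39,"z":0,"gripper":0.4},{"rx":0,"ry":0,"rz":-12.9,"x":-10.5,"y":-39,"z":0,"gripper":0.4}]'
python3 snap.py w1
python3 -m pendant '[{"rx":0,"ry":0,"rz":0,"x":0,"y":-8,"z":0,"gripper":0.4},{"rx":0,"ry":0,"rz":0,"x":0,"y":-8,"z":0,"gripper":0.4},{"rx":0,"ry":0,"rz":0,"x":0,"y":-8,"z":0,"gripper":0.4},{"rx":0,"ry":0,"rz":0,"x":0,"y":-8,"z":0,"gripper":0.4},{"rx":0,"ry":0,"rz":0,"x":0,"y":-8,"z":0,"gripper":0.4},{"rx":0,"ry":0,"rz":0,"x":0,"y":-8,"z":0,"gripper":0.4},{"rx":0,"ry":0,"rz":0,"x":0,"y":-8,"z":0,"gripper":0.4},{"rx":0,"ry":0,"rz":0,"x":0,"y":-8,"z":0,"gripper":0.4}]'
python3 snap.py w2
python3 -c "
import cv2,numpy as np
a=cv2.imread('pics/w1.png');b=cv2.imread('pics/w2.png')
cv2.imwrite('pics/w12.png',cv2.resize(np.vstack([a[:300],b[:300]]),(560,600)))"
```

```text
t: 3.5
ee_pos: [0.4706, 0.1264, 0.2395]
ee_rot: [-3.107, 0.001, 0.24]
force: [0.1, 0.1, -0.2]
opening: 0.401
finger_force: 0.0
w1 3.55 [0.4706 0.1264 0.2394]
t: 4.35
ee_pos: [0.4644, 0.163, 0.242]
ee_rot: [-3.072, 0.002, 0.293]
force: [-0.3, 0.7, -0.0]
opening: 0.402
finger_force: 0.0
w2 4.4 [0.4643 0.1631 0.2421]Traceback (most recent call last):
  File "<stdin>", line 5, in <module>
  File "h.py", line 14, in proj
    def proj(i,p): return cv2.projectPoints(np.array(p,float).reshape(-1,3),i["rvec"],i["tvec"],np.array([[i["fx"],0,i["cx"]],[0,i["fy"],i["cy"]],[0,0,1]]),None)[0].reshape(-1,2)
                          ~~~~~~~~~~~~~~~~~^^^^^^^^^^^^^^^^^^^^^^^^^^^^^^^^^^^^^^^^^^^^^^^^^^^^^^^^^^^^^^^^^^^^^^^^^^^^^^^^^^^^^^^^^^^^^^^^^^^^^^^^^^^^^^^^^^^^^^
cv2.error: OpenCV(4.12.0) :-1: error: (-5:Bad argument) in function 'projectPoints'
> Overload resolution failed:
>  - rvec is not a numpy array, neither a scalar
>  - Expected Ptr<cv::UMat> for argument 'rvec'
```

View pics/w12.png

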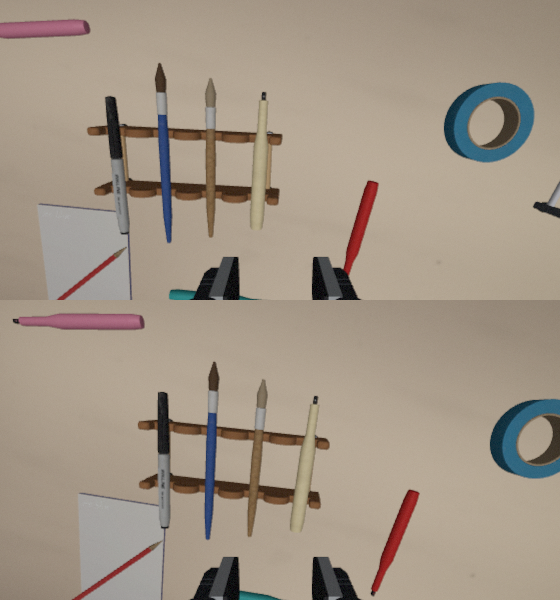

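The views show the tools on the wooden rest, left to right in w1: marker (117,165), blue brush (164,150), brown brush (211,155) and cream cutter (260,160). This also serves as the close check: cream body with a small black tip, so it is the right cutter. The tool has tilted, so I'll look at the joints and run the fits.

```bash
sed -i 's/i\["rvec"\],i\["tvec"\],np.array/np.array(i["rvec"]),np.array(i["tvec"]),np.array/' h.py
cat > fitrun.py <<'E'
from fit import *
def black(names=("k1","k2")):
    V=[]
    for n in names:
        g=cv2.imread(f"pics/{n}.png").astype(float).max(2); i=json.load(open(f"pics/{n}.json"))
        q=proj(i,np.vstack([r.reshape(-1,3) for r in rail((.53,-.245,-.04,0))])); lo=np.maximum(q.min(0)-7,0).astype(int);hi=(q.max(0)+7).astype(int)
        roi=np.zeros((420,560),bool); roi[lo[1]:min(hi[1],245),lo[0]:hi[0]]=1
        V.append((i,np.clip((170-g)/110,0,1),roi))
    cost=lambda p,vs: sum(np.abs(mask(i,p)-s)[r].sum() for i,s,r in vs)
    p0=np.array((.53,-.245,-.04,0)); S=[p0]+[p0+d for d in np.diag((.008,.008,.04,.006))]
    for vs in (V,V[:1],V[1:]):
        r=minimize(cost,p0,args=(vs,),method="Nelder-Mead",options=dict(initial_simplex=S,xatol=1e-4,fatol=.1,maxiter=300))
        print(r.x.round(4),round(r.fun),round(sum(mask(i,r.x).sum() for i,_,_ in vs)))
if __name__=="__main__":
    black(); print(np.round(arm.get_obs()["q"],3))
    # tools: ends by eye in w1,w2 (full-res px; crops are 1:1)
    I=[json.load(open(f"pics/{n}.json")) for n in ("w1","w2")]
    E=dict(mk=[(111,98),(124,233),(163,92),(164,527)],bl=[(160,64),(168,241),(214,362),(208,538)],br=[(210,80),(211,236),(263,380),(250,535)],cu=[(264,94),(257,229),(315,398),(297,530)])
    E["mk"][2]=(163,393)
    for k,e in E.items():
        P=[tri([ray(I[0],e[j]),ray(I[1],(e[2+j][0],e[2+j][1]-300))]) for j in (0,1)]
        d=P[0]-P[1]; print(k,P[0].round(4),P[1].round(4),"mid",((P[0]+P[1])/2).round(4),"len",round(np.linalg.norm(d),3),"yaw",round(np.arctan2(d[1],d[0]),3))
E
python3 fitrun.py
```

```text
[ 0.5368 -0.2483 -0.0472 -0.0074] 1705 9464
[ 0.5373 -0.2488 -0.0489 -0.006 ] 939 4392
[ 0.5366 -0.2481 -0.0442 -0.006 ] 732 5297
[ 0.292  0.111 -0.296  1.166  0.07   3.141]
mk [0.5148 0.307  0.0397] [0.3798 0.2785 0.0422] mid [0.4473 0.2927 0.0409] len 0.138 yaw 0.208
bl [0.5561 0.2664 0.0355] [0.3888 0.2272 0.055 ] mid [0.4724 0.2468 0.0452] len 0.173 yaw 0.23
br [0.5534 0.2163 0.0416] [0.401  0.1864 0.0438] mid [0.4772 0.2013 0.0427] len 0.155 yaw 0.193
cu [0.5529 0.1646 0.0369] [0.4231 0.1408 0.048 ] mid [0.488  0.1527 0.0424] len 0.132 yaw 0.181
```

```bash
python3 -m pendant '[{"rx":0,"ry":0,"rz":-60,"x":0,"y":-3,"z":0,"gripper":0.4},{"rx":0,"ry":0,"rz":-60,"x":0,"y":-3,"z":0,"gripper":0.4},{"rx":0,"ry":0,"rz":-60,"x":0,"y":-3,"z":0,"gripper":0.4},{"rx":0,"ry":0,"rz":-60,"x":0,"y":-3,"z":0,"gripper":0.4},{"rx":0,"ry":0,"rz":-60,"x":0,"y":-3,"z":0,"gripper":0.4},{"rx":0,"ry":0,"rz":-60,"x":0,"y":-3,"z":0,"gripper":0.4},{"rx":0,"ry":0,"rz":-60,"x":0,"y":-3,"z":0,"gripper":0.4},{"rx":0,"ry":0,"rz":-60,"x":0,"y":-3,"z":0,"gripper":0.4}]'
python3 - <<'E'
from h import *
print(togo((.4625,.221),.19+np.pi,.24))
from fit import *
rows=[]
for n in ("k1","k2"):
    im=cv2.imread(f"pics/{n}.png");i=json.load(open(f"pics/{n}.json"))
    x0,y0=(140,100) if n=="k1" else (222,135)
    c=cv2.resize(im[y0:y0+100,x0:x0+205],(800,390),interpolation=cv2.INTER_CUBIC)[:300]
    for p,col in (((.5368,-.2483,-.0472,0),(0,0,255)),((.5368,-.2483,-.0472,-.0074),(0,255,0))):
        for q in rail(p):
            for f in q: cv2.polylines(c,[np.round((proj(i,f)-(x0,y0)+.5)*3.9).astype(int)],True,col,1)
    rows.append(c)
cv2.imwrite("pics/ov.png",np.vstack(rows))
E
```

```text
t: 5.2
ee_pos: [0.4556, 0.1919, 0.2442]
ee_rot: [-3.105, -0.059, 1.34]
force: [-0.5, 0.4, -0.4]
opening: 0.401
finger_force: 0.0
(array([2.96, 0.02, 0.59]), array([   2.05,   -4.28, -114.  ]))
```

View pics/ov.png

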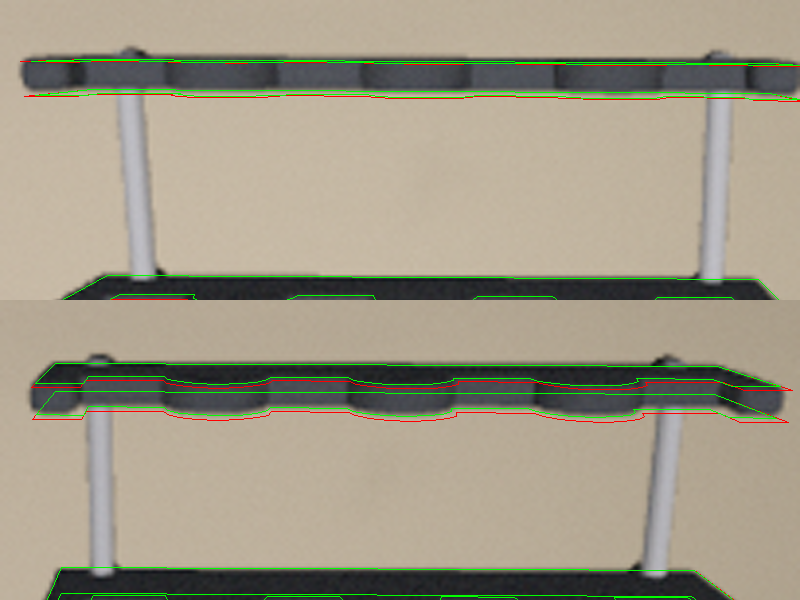

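The overlay shows the fit (0.536, −0.248, yaw −0.046) matching the hump positions along the rail to about 1 mm, with heights near the listed 36/50 mm. I'll keep turning the wrist by the half turn.

```bash
python3 -m pendant '[{"rx":2,"ry":-4.3,"rz":-114,"x":3,"y":0,"z":0.6,"gripper":0.4},{"rx":2,"ry":-4.3,"rz":-114,"x":3,"y":0,"z":0.6,"gripper":0.4},{"rx":2,"ry":-4.3,"rz":-114,"x":3,"y":0,"z":0.6,"gripper":0.4},{"rx":2,"ry":-4.3,"rz":-114,"x":3,"y":0,"z":0.6,"gripper":0.4},{"rx":2,"ry":-4.3,"rz":-114,"x":3,"y":0,"z":0.6,"gripper":0.4},{"rx":2,"ry":-4.3,"rz":-114,"x":3,"y":0,"z":0.6,"gripper":0.4},{"rx":2,"ry":-4.3,"rz":-114,"x":3,"y":0,"z":0.6,"gripper":0.4},{"rx":2,"ry":-4.3,"rz":-114,"x":3,"y":0,"z":0.6,"gripper":0.4}]' | head -3
python3 -c "
from h import *
print(togo((.4625,.221),.19+np.pi,.24))"
```

```text
t: 6.0
ee_pos: [0.4624, 0.2215, 0.2399]
ee_rot: [3.14, -0.031, 2.543]
(array([-0.04, -0.04, -0.01]), array([  0.8 ,  -1.66, -45.21]))
```

```bash
python3 -m pendant '[{"rx":0.8,"ry":-1.7,"rz":-45.2,"x":0,"y":0,"z":0,"gripper":0.4},{"rx":0.8,"ry":-1.7,"rz":-45.2,"x":0,"y":0,"z":0,"gripper":0.4},{"rx":0.8,"ry":-1.7,"rz":-45.2,"x":0,"y":0,"z":0,"gripper":0.4},{"rx":0.8,"ry":-1.7,"rz":-45.2,"x":0,"y":0,"z":0,"gripper":0.4},{"rx":0.8,"ry":-1.7,"rz":-45.2,"x":0,"y":0,"z":0,"gripper":0.4},{"rx":0.8,"ry":-1.7,"rz":-45.2,"x":0,"y":0,"z":0,"gripper":0.4},{"rx":0.8,"ry":-1.7,"rz":-45.2,"x":0,"y":0,"z":0,"gripper":0.4},{"rx":0.8,"ry":-1.7,"rz":-45.2,"x":0,"y":0,"z":0,"gripper":0.4}]' | head -3
python3 snap.py w3
python3 -m pendant '[{"rx":0,"ry":0,"rz":0,"x":-4,"y":6,"z":0,"gripper":0.4},{"rx":0,"ry":0,"rz":0,"x":-4,"y":6,"z":0,"gripper":0.4},{"rx":0,"ry":0,"rz":0,"x":-4,"y":6,"z":0,"gripper":0.4},{"rx":0,"ry":0,"rz":0,"x":-4,"y":6,"z":0,"gripper":0.4},{"rx":0,"ry":0,"rz":0,"x":-4,"y":6,"z":0,"gripper":0.4},{"rx":0,"ry":0,"rz":0,"x":-4,"y":6,"z":0,"gripper":0.4},{"rx":0,"ry":0,"rz":0,"x":-4,"y":6,"z":0,"gripper":0.4},{"rx":0,"ry":0,"rz":0,"x":-4,"y":6,"z":0,"gripper":0.4}]' | head -3
python3 snap.py w4
python3 -c "
import cv2,numpy as np
a=cv2.imread('pics/w3.png');b=cv2.imread('pics/w4.png')
cv2.imwrite('pics/w34.png',np.vstack([a[:300],b[:300]]))"
```

```text
t: 6.8
ee_pos: [0.4624, 0.2215, 0.2399]
ee_rot: [-3.142, 0.0, -2.957]
w3 6.85 [0.4624 0.2215 0.2399]
t: 7.65
ee_pos: [0.4904, 0.2875, 0.2402]
ee_rot: [3.141, 0.001, -2.955]
w4 7.7 [0.4904 0.2876 0.2402]
```

View pics/w34.png

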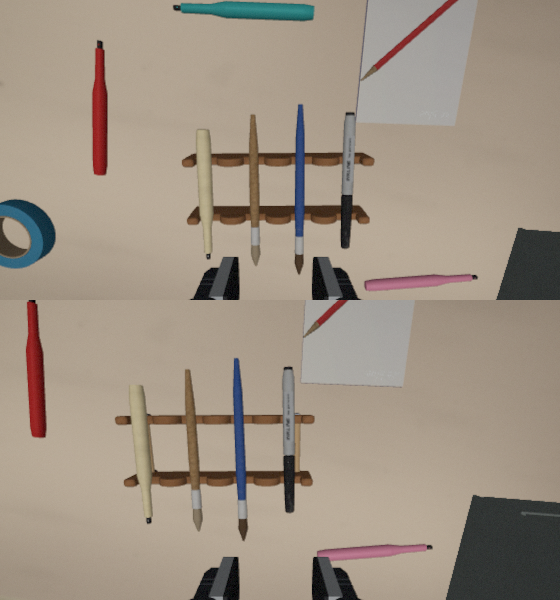

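In w34 the same four tools are seen from the robot's side; in w3 their middles are cutter (205,193), brown (255,190), blue (300,189), marker (347,180). Rail ends are at (184,161)–(373,159) and (190,218)–(368,217).

```bash
python3 - <<'E'
from h import *
import json
I=[json.load(open(f"pics/{n}.json")) for n in ("w3","w4")]
E=dict(mk=[(346,248),(350,112),(290,512),(288,367)],bl=[(299,273),(300,105),(243,540),(237,359)],br=[(256,265),(253,115),(198,529),(188,370)],cu=[(208,258),(203,129),(150,522),(136,386)])
E.update(rA=[(185,161),(373,159),(117,420),(314,419)],rB=[(190,219),(368,217),(127,481),(311,480)])
for k,e in E.items():
    P=[tri([ray(I[0],e[j]),ray(I[1],(e[2+j][0],e[2+j][1]-300))]) for j in (0,1)]
    d=P[0]-P[1]; print(k,P[0].round(4),P[1].round(4),"mid",((P[0]+P[1])/2).round(4),"len",round(np.linalg.norm(d),3),"yaw",round(np.arctan2(d[1],d[0]),3))
def gp(xy,g,yaw=.2): # grasp at mid + g along tool
    return np.array(xy)+g*np.array([np.cos(yaw),np.sin(yaw)])
E
```

```text
mk [0.5148 0.3072 0.0469] [0.38   0.2783 0.0418] mid [0.4474 0.2928 0.0443] len 0.138 yaw 0.211
bl [0.5554 0.2649 0.0424] [0.382  0.2306 0.0381] mid [0.4687 0.2478 0.0403] len 0.177 yaw 0.195
br [0.5504 0.217  0.0487] [0.3996 0.1879 0.04  ] mid [0.475  0.2024 0.0444] len 0.154 yaw 0.191
cu [0.5559 0.1645 0.0395] [0.4219 0.1422 0.0411] mid [0.4889 0.1534 0.0403] len 0.136 yaw 0.164
rA [0.4548 0.1302 0.0492] [0.42   0.3124 0.039 ] mid [0.4374 0.2213 0.0441] len 0.186 yaw -1.382
rB [0.5132 0.1412 0.0463] [0.4782 0.3216 0.0447] mid [0.4957 0.2314 0.0455] len 0.184 yaw -1.379
```

```bash
cat > go.py <<'E'
import sys
from h import *
# usage: go.py x y yaw(+pi added) z
x,y,a,z=map(float,sys.argv[1:5]); print(*togo((x,y),a+np.pi,z))
E
python3 go.py .4474 .2928 .205 .031
```

```text
[ 4.15  1.31 20.92] [ 0.01  0.04 -1.02]
```

```bash
python3 -m pendant '[{"rx":0,"ry":0,"rz":-1,"x":2,"y":0.6,"z":4,"gripper":0.4},{"rx":0,"ry":0,"rz":-1,"x":4.15,"y":1.3,"z":8,"gripper":0.4},{"rx":0,"ry":0,"rz":-1,"x":4.15,"y":1.3,"z":12,"gripper":0.4},{"rx":0,"ry":0,"rz":-1,"x":4.15,"y":1.3,"z":12,"gripper":0.4},{"rx":0,"ry":0,"rz":-1,"x":4.15,"y":1.3,"z":15,"gripper":0.4},{"rx":0,"ry":0,"rz":-1,"x":4.15,"y":1.3,"z":17,"gripper":0.4},{"rx":0,"ry":0,"rz":-1,"x":4.15,"y":1.3,"z":19,"gripper":0.4},{"rx":0,"ry":0,"rz":-1,"x":4.15,"y":1.3,"z":20.9,"gripper":0.4}]'
python3 go.py .4474 .2928 .205 .031
python3 -c "
from h import *
for n in ('wrist',): cv2.imwrite('pics/g1.png',vision.read_camera(n)[:,:,::-1])"
```

```text
t: 8.5
ee_pos: [0.4493, 0.2938, 0.0323]
ee_rot: [3.141, 0.003, -2.937]
force: [0.2, 0.3, 0.0]
opening: 0.4
finger_force: 0.0
[ 0.2  -0.06  0.13] [ 0.05  0.18 -0.02]
```

View pics/g1.png

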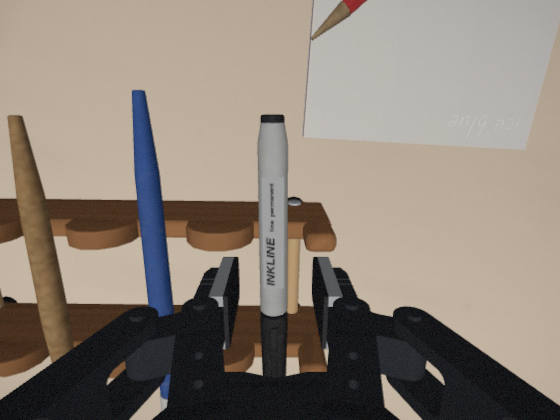

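The marker lies between the pads, clear of its neighbours. Next I grip and lift.

```bash
python3 -m pendant '[{"rx":0,"ry":0,"rz":0,"x":0,"y":0,"z":0,"gripper":0},{"rx":0,"ry":0,"rz":0,"x":0,"y":0,"z":0,"gripper":0},{"rx":0,"ry":0,"rz":0,"x":0,"y":0,"z":0,"gripper":0},{"rx":0,"ry":0,"rz":0,"x":0,"y":0,"z":0,"gripper":0},{"rx":0,"ry":0,"rz":0,"x":0,"y":0,"z":0,"gripper":0},{"rx":0,"ry":0,"rz":0,"x":0,"y":0,"z":0,"gripper":0},{"rx":0,"ry":0,"rz":0,"x":0,"y":0,"z":-3,"gripper":0},{"rx":0,"ry":0,"rz":0,"x":0,"y":0,"z":-6,"gripper":0}]' 30
python3 go.py .5327 -.3199 -.046 .12
```

```text
t: 9.35
ee_pos: [0.4466, 0.2925, 0.0915]
ee_rot: [-3.141, -0.001, -2.936]
force: [-0.1, 0.1, -0.6]
opening: 0.131
finger_force: 32.3
[  4.06 -61.71  -2.81] [-0.04 -0.06 14.4 ]
```

```bash
python3 -m pendant '[{"rx":0,"ry":0,"rz":1,"x":0,"y":-3,"z":-2.8,"gripper":0},{"rx":0,"ry":0,"rz":3,"x":0.5,"y":-7,"z":-2.8,"gripper":0},{"rx":0,"ry":0,"rz":4,"x":1,"y":-12,"z":-2.8,"gripper":0},{"rx":0,"ry":0,"rz":5,"x":1.4,"y":-17,"z":-2.8,"gripper":0},{"rx":0,"ry":0,"rz":6,"x":1.7,"y":-22,"z":-2.8,"gripper":0},{"rx":0,"ry":0,"rz":7,"x":2,"y":-27,"z":-2.8,"gripper":0},{"rx":0,"ry":0,"rz":8,"x":2.3,"y":-32,"z":-2.8,"gripper":0},{"rx":0,"ry":0,"rz":9,"x":2.6,"y":-37,"z":-2.8,"gripper":0}]'
python3 go.py .5327 -.3199 -.046 .12
```

```text
t: 10.15
ee_pos: [0.4974, -0.0759, 0.1197]
ee_rot: [3.142, 0.002, -3.094]
force: [1.8, 1.0, -0.8]
opening: 0.129
finger_force: 32.3
[-2.370e+00 -2.455e+01 -2.000e-02] [0.01 0.1  5.36]
```

```bash
python3 -m pendant '[{"rx":0,"ry":0,"rz":2,"x":-0.5,"y":-5,"z":0,"gripper":0},{"rx":0,"ry":0,"rz":3,"x":-1,"y":-10,"z":0,"gripper":0},{"rx":0,"ry":0,"rz":4,"x":-1.5,"y":-15,"z":0,"gripper":0},{"rx":0,"ry":0,"rz":5.4,"x":-2,"y":-19.5,"z":0,"gripper":0},{"rx":0,"ry":0,"rz":5.4,"x":-2.4,"y":-23,"z":0,"gripper":0},{"rx":0,"ry":0,"rz":5.4,"x":-2.4,"y":-24.5,"z":0,"gripper":0},{"rx":0,"ry":0,"rz":5.4,"x":-2.4,"y":-24.5,"z":0,"gripper":0},{"rx":0,"ry":0,"rz":5.4,"x":-2.4,"y":-24.5,"z":0,"gripper":0}]' | head -4
python3 go.py .5327 -.3199 -.046 .032; python3 snap.py p1
```

```text
t: 10.95
ee_pos: [0.5325, -0.3165, 0.1189]
ee_rot: [3.14, -0.0, 3.096]
force: [0.5, 1.2, -0.5]
[-0.03 -0.35  8.69] [ 0.07 -0.   -0.  ]
p1 11.0 [ 0.5326 -0.3159  0.1189]
```

View pics/p1.png

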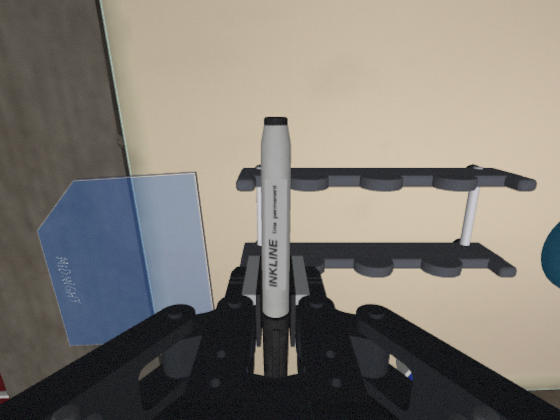

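```bash
python3 - <<'E'
from fit import *
i=json.load(open("pics/p1.json")); a=-.046;C=np.array([.536,-.248])
for u in (-.026,.026):
    P=[(*(C+[u*np.cos(a)-v*np.sin(a),u*np.sin(a)+v*np.cos(a)]),.05) for v in (-.048,0,.048)]
    print(proj(i,P).round(1))
E
python3 go.py .5327 -.3199 -.046 .032
```

```text
[[308.3 188.9]
 [385.4 188.8]
 [462.4 188.7]]
[[306.1 264.9]
 [378.  264.8]
 [449.8 264.7]]
[-0.03 -0.41  8.68] [ 0.07 -0.01  0.05]
```

The picture shows the marker over the notch at the pane end (notch near columns 265–290), and the hump pixels agree with the model to about 2 mm. Lowering now.

```bash
python3 -m pendant '[{"rx":0,"ry":0,"rz":0,"x":0,"y":-0.4,"z":2,"gripper":0},{"rx":0,"ry":0,"rz":0,"x":0,"y":-0.4,"z":4,"gripper":0},{"rx":0,"ry":0,"rz":0,"x":0,"y":-0.4,"z":6,"gripper":0},{"rx":0,"ry":0,"rz":0,"x":0,"y":-0.4,"z":7.2,"gripper":0},{"rx":0,"ry":0,"rz":0,"x":0,"y":-0.4,"z":7.8,"gripper":0},{"rx":0,"ry":0,"rz":0,"x":0,"y":-0.4,"z":8.3,"gripper":0},{"rx":0,"ry":0,"rz":0,"x":0,"y":-0.4,"z":8.7,"gripper":0},{"rx":0,"ry":0,"rz":0,"x":0,"y":-0.4,"z":8.7,"gripper":0}]'
python3 go.py .5327 -.3199 -.046 .032
```

```text
t: 11.8
ee_pos: [0.5334, -0.3215, 0.0328]
ee_rot: [-3.141, 0.002, 3.096]
force: [-0.1, 0.1, 0.5]
opening: 0.13
finger_force: 32.3
[0.07 0.16 0.08] [-0.02  0.09  0.01]
```

```bash
python3 -m pendant '[{"rx":0,"ry":0,"rz":0,"x":0,"y":0,"z":0,"gripper":0.35},{"rx":0,"ry":0,"rz":0,"x":0,"y":0,"z":0,"gripper":0.35},{"rx":0,"ry":0,"rz":0,"x":0,"y":0,"z":0,"gripper":0.35},{"rx":0,"ry":0,"rz":0,"x":0,"y":0,"z":-1,"gripper":0.35},{"rx":0,"ry":0,"rz":0,"x":0,"y":0,"z":-3,"gripper":0.35},{"rx":0,"ry":0,"rz":0,"x":0,"y":0,"z":-6,"gripper":0.35},{"rx":0,"ry":0,"rz":0,"x":0,"y":0,"z":-9,"gripper":0.35},{"rx":0,"ry":0,"rz":0,"x":0,"y":0,"z":-9,"gripper":0.35}]'
python3 snap.py p2;python3 go.py .4889 .1534 .172 .12
```

```text
t: 12.6
ee_pos: [0.5356, -0.3231, 0.1274]
ee_rot: [-3.138, 0.008, 3.095]
force: [0.7, 0.2, 0.3]
opening: 0.348
finger_force: 0.0
p2 12.65 [ 0.5346 -0.3225  0.1251]
[ 6.76 47.33  0.36] [ -0.17   0.28 -12.5 ]
```

View pics/p2.png

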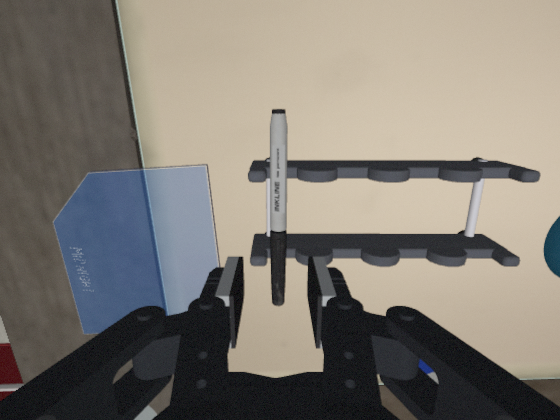

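The marker is down in its notch (column 278, between the post at 258 and the hump at 316) and spans both rails. The cutter is next.

```bash
python3 -m pendant '[{"rx":0,"ry":0,"rz":-1,"x":1,"y":4,"z":0.3,"gripper":0.4},{"rx":0,"ry":0,"rz":-3,"x":2,"y":9,"z":0.3,"gripper":0.4},{"rx":0,"ry":0,"rz":-5,"x":3,"y":14,"z":0.3,"gripper":0.4},{"rx":0,"ry":0,"rz":-6,"x":4,"y":19,"z":0.3,"gripper":0.4},{"rx":0,"ry":0,"rz":-8,"x":5,"y":24,"z":0.3,"gripper":0.4},{"rx":0,"ry":0,"rz":-10,"x":6,"y":29,"z":0.3,"gripper":0.4},{"rx":0,"ry":0,"rz":-11,"x":6.5,"y":34,"z":0.3,"gripper":0.4},{"rx":0,"ry":0,"rz":-12.5,"x":6.8,"y":38,"z":0.3,"gripper":0.4}]' | head -4
python3 go.py .4889 .1534 .172 .031
```

```text
t: 13.45
ee_pos: [0.4808, 0.0633, 0.1183]
ee_rot: [3.141, -0.001, -2.968]
force: [1.0, -0.4, -0.3]
[-2.35  8.73  8.73] [ 0.02 -0.04  0.07]
```

```bash
python3 -m pendant '[{"rx":0,"ry":0,"rz":0,"x":-1,"y":4,"z":0,"gripper":0.4},{"rx":0,"ry":0,"rz":0,"x":-2.3,"y":7.5,"z":0,"gripper":0.4},{"rx":0,"ry":0,"rz":0,"x":-2.3,"y":8.7,"z":0,"gripper":0.4},{"rx":0,"ry":0,"rz":0,"x":-2.3,"y":8.7,"z":1,"gripper":0.4},{"rx":0,"ry":0,"rz":0,"x":-2.3,"y":8.7,"z":2.5,"gripper":0.4},{"rx":0,"ry":0,"rz":0,"x":-2.3,"y":8.7,"z":3,"gripper":0.4},{"rx":0,"ry":0,"rz":0,"x":-2.3,"y":8.7,"z":3,"gripper":0.4},{"rx":0,"ry":0,"rz":0,"x":-2.3,"y":8.7,"z":3,"gripper":0.4}]' | head -4
python3 go.py .4889 .1534 .172 .031
```

```text
t: 14.25
ee_pos: [0.4899, 0.15, 0.0888]
ee_rot: [-3.141, -0.0, -2.971]
force: [0.3, -0.3, 0.1]
[0.05 0.35 5.78] [-0.01 -0.01 -0.07]
```

```bash
python3 -m pendant '[{"rx":0,"ry":0,"rz":0,"x":0,"y":0.3,"z":0,"gripper":0.4},{"rx":0,"ry":0,"rz":0,"x":0,"y":0.3,"z":1,"gripper":0.4},{"rx":0,"ry":0,"rz":0,"x":0,"y":0.3,"z":2,"gripper":0.4},{"rx":0,"ry":0,"rz":0,"x":0,"y":0.3,"z":3.5,"gripper":0.4},{"rx":0,"ry":0,"rz":0,"x":0,"y":0.3,"z":4.7,"gripper":0.4},{"rx":0,"ry":0,"rz":0,"x":0,"y":0.3,"z":5.8,"gripper":0.4},{"rx":0,"ry":0,"rz":0,"x":0,"y":0.3,"z":5.8,"gripper":0.4},{"rx":0,"ry":0,"rz":0,"x":0,"y":0.3,"z":5.8,"gripper":0.4}]' 
python3 go.py .4889 .1534 .172 .031
python3 -m pendant '[{"rx":0,"ry":0,"rz":0,"x":0,"y":0,"z":0,"gripper":0},{"rx":0,"ry":0,"rz":0,"x":0,"y":0,"z":0,"gripper":0},{"rx":0,"ry":0,"rz":0,"x":0,"y":0,"z":0,"gripper":0},{"rx":0,"ry":0,"rz":0,"x":0,"y":0,"z":0,"gripper":0},{"rx":0,"ry":0,"rz":0,"x":0,"y":0,"z":0,"gripper":0},{"rx":0,"ry":0,"rz":0,"x":0,"y":0,"z":0,"gripper":0},{"rx":0,"ry":0,"rz":0,"x":0,"y":0,"z":-3,"gripper":0},{"rx":0,"ry":0,"rz":0,"x":0,"y":0,"z":-6,"gripper":0}]' 30
python3 go.py .5349 -.272 -.046 .12
```

```text
t: 15.05
ee_pos: [0.4894, 0.1539, 0.0306]
ee_rot: [-3.142, -0.0, -2.969]
force: [0.3, 0.1, -0.2]
opening: 0.398
finger_force: 0.0
[ 0.05 -0.04 -0.04] [-0.   -0.02  0.01]
t: 15.85
ee_pos: [0.4881, 0.1535, 0.0906]
ee_rot: [-3.141, -0.003, -2.97]
force: [0.5, 0.7, 0.4]
opening: 0.163
finger_force: 31.6
[  2.69 -42.73  -2.92] [-0.04 -0.15 12.49]
```

```bash
python3 -m pendant '[{"rx":0,"ry":0,"rz":1,"x":0,"y":-3,"z":-2.9,"gripper":0},{"rx":0,"ry":0,"rz":3,"x":0.5,"y":-8,"z":-2.9,"gripper":0},{"rx":0,"ry":0,"rz":5,"x":0.8,"y":-13,"z":-2.9,"gripper":0},{"rx":0,"ry":0,"rz":6,"x":1.1,"y":-18,"z":-2.9,"gripper":0},{"rx":0,"ry":0,"rz":8,"x":1.4,"y":-23,"z":-2.9,"gripper":0},{"rx":0,"ry":0,"rz":10,"x":1.7,"y":-28,"z":-2.9,"gripper":0},{"rx":0,"ry":0,"rz":12,"x":2.1,"y":-33,"z":-2.9,"gripper":0},{"rx":0,"ry":0,"rz":12.5,"x":2.5,"y":-38,"z":-2.9,"gripper":0}]' | head -4
python3 go.py .5349 -.271 -.046 .12
```

```text
t: 16.65
ee_pos: [0.5295, -0.2258, 0.1197]
ee_rot: [3.141, 0.0, 3.094]
force: [1.6, 0.6, -0.3]
[-0.76 -4.49 -0.04] [ 0.03  0.01 -0.07]
```

```bash
python3 -m pendant '[{"rx":0,"ry":0,"rz":0,"x":-0.5,"y":-2,"z":0,"gripper":0},{"rx":0,"ry":0,"rz":0,"x":-0.7,"y":-3.6,"z":0,"gripper":0},{"rx":0,"ry":0,"rz":0,"x":-0.7,"y":-4.3,"z":0,"gripper":0},{"rx":0,"ry":0,"rz":0,"x":-0.7,"y":-4.3,"z":1,"gripper":0},{"rx":0,"ry":0,"rz":0,"x":-0.7,"y":-4.3,"z":3,"gripper":0},{"rx":0,"ry":0,"rz":0,"x":-0.7,"y":-4.3,"z":4,"gripper":0},{"rx":0,"ry":0,"rz":0,"x":-0.7,"y":-4.3,"z":4,"gripper":0},{"rx":0,"ry":0,"rz":0,"x":-0.7,"y":-4.3,"z":4,"gripper":0}]' | head -4
python3 go.py .5349 -.271 -.046 .032
```

```text
t: 17.45
ee_pos: [0.5349, -0.266, 0.0798]
ee_rot: [3.141, -0.0, 3.097]
force: [-0.7, -0.4, -0.3]
[-0.03 -0.5   4.78] [ 0.03 -0.01  0.07]
```

```bash
python3 -m pendant '[{"rx":0,"ry":0,"rz":0,"x":0,"y":-0.45,"z":0,"gripper":0},{"rx":0,"ry":0,"rz":0,"x":0,"y":-0.45,"z":1,"gripper":0},{"rx":0,"ry":0,"rz":0,"x":0,"y":-0.45,"z":2,"gripper":0},{"rx":0,"ry":0,"rz":0,"x":0,"y":-0.45,"z":3,"gripper":0},{"rx":0,"ry":0,"rz":0,"x":0,"y":-0.45,"z":4,"gripper":0},{"rx":0,"ry":0,"rz":0,"x":0,"y":-0.45,"z":4.7,"gripper":0},{"rx":0,"ry":0,"rz":0,"x":0,"y":-0.45,"z":4.7,"gripper":0},{"rx":0,"ry":0,"rz":0,"x":0,"y":-0.45,"z":4.7,"gripper":0}]'
python3 go.py .5349 -.271 -.046 .032
```

```text
t: 18.25
ee_pos: [0.5346, -0.2714, 0.0324]
ee_rot: [3.141, 0.0, 3.096]
force: [-0.3, -0.5, 0.2]
opening: 0.157
finger_force: 31.9
[-0.02  0.05  0.04] [ 0.02  0.   -0.  ]
```

Release the cutter and go back toward the brown brush.

```bash
python3 -m pendant '[{"rx":0,"ry":0,"rz":0,"x":0,"y":0,"z":0,"gripper":0.35},{"rx":0,"ry":0,"rz":0,"x":0,"y":0,"z":0,"gripper":0.35},{"rx":0,"ry":0,"rz":0,"x":0,"y":0,"z":0,"gripper":0.35},{"rx":0,"ry":0,"rz":0,"x":0,"y":0,"z":-1,"gripper":0.35},{"rx":0,"ry":0,"rz":0,"x":0,"y":0,"z":-3,"gripper":0.35},{"rx":0,"ry":0,"rz":0,"x":0,"y":0,"z":-6,"gripper":0.35},{"rx":0,"ry":0,"rz":0,"x":0,"y":0,"z":-9,"gripper":0.35},{"rx":0,"ry":0,"rz":0,"x":0,"y":0,"z":-9,"gripper":0.35}]'
python3 snap.py p3;python3 go.py .475 .2024 .191 .12
```

```text
t: 19.05
ee_pos: [0.5377, -0.2731, 0.1283]
ee_rot: [-3.138, 0.008, 3.095]
force: [0.5, 0.1, 0.2]
opening: 0.35
finger_force: 0.0
p3 19.1 [ 0.5367 -0.2725  0.1261]
[ 8.35 47.16  0.46] [ -0.16   0.3  -13.59]
```

View pics/p3.png

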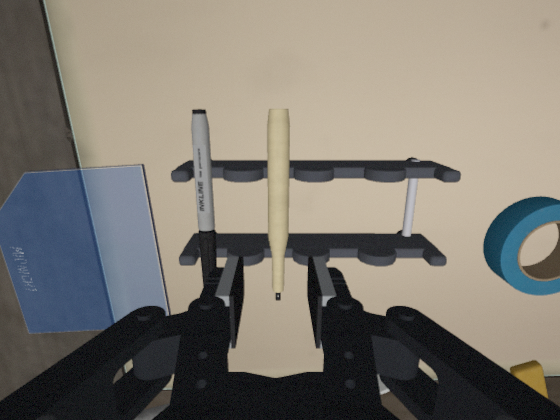

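The cutter is centred in the second notch (column 278, between the humps at 243 and 314), and the marker still sits in the first. The brown brush is next.

```bash
python3 -m pendant '[{"rx":0,"ry":0,"rz":-1,"x":1,"y":4,"z":0.4,"gripper":0.35},{"rx":0,"ry":0,"rz":-3,"x":2,"y":9,"z":0.4,"gripper":0.35},{"rx":0,"ry":0,"rz":-5,"x":3,"y":14,"z":0.4,"gripper":0.35},{"rx":0,"ry":0,"rz":-7,"x":4,"y":19,"z":0.4,"gripper":0.35},{"rx":0,"ry":0,"rz":-9,"x":5,"y":24,"z":0.4,"gripper":0.35},{"rx":0,"ry":0,"rz":-11,"x":6,"y":29,"z":0.4,"gripper":0.35},{"rx":0,"ry":0,"rz":-12,"x":7,"y":34,"z":0.4,"gripper":0.35},{"rx":0,"ry":0,"rz":-13.6,"x":8,"y":39,"z":0.4,"gripper":0.35}]' | head -4
python3 go.py .475 .2024 .191 .031
```

```text
t: 19.9
ee_pos: [0.4725, 0.1166, 0.1184]
ee_rot: [-3.142, -0.0, -2.95]
force: [1.1, 0.0, -0.1]
[-1.89  8.38  8.74] [-0.   -0.02  0.06]
```

```bash
python3 -m pendant '[{"rx":0,"ry":0,"rz":0,"x":-1,"y":4,"z":0,"gripper":0.35},{"rx":0,"ry":0,"rz":0,"x":-1.8,"y":7.5,"z":0,"gripper":0.35},{"rx":0,"ry":0,"rz":0,"x":-1.8,"y":8.4,"z":0,"gripper":0.35},{"rx":0,"ry":0,"rz":0,"x":-1.8,"y":8.4,"z":1,"gripper":0.35},{"rx":0,"ry":0,"rz":0,"x":-1.8,"y":8.4,"z":2.5,"gripper":0.35},{"rx":0,"ry":0,"rz":0,"x":-1.8,"y":8.4,"z":3,"gripper":0.35},{"rx":0,"ry":0,"rz":0,"x":-1.8,"y":8.4,"z":3,"gripper":0.35},{"rx":0,"ry":0,"rz":0,"x":-1.8,"y":8.4,"z":3,"gripper":0.35}]' | head -4
python3 go.py .475 .2024 .191 .031
```

```text
t: 20.7
ee_pos: [0.4755, 0.1998, 0.0888]
ee_rot: [-3.141, -0.0, -2.952]
force: [0.3, -1.0, -0.2]
[-0.    0.27  5.78] [-0.01 -0.   -0.06]
```

```bash
python3 -m pendant '[{"rx":0,"ry":0,"rz":0,"x":0,"y":0.2,"z":0,"gripper":0.35},{"rx":0,"ry":0,"rz":0,"x":0,"y":0.2,"z":1,"gripper":0.35},{"rx":0,"ry":0,"rz":0,"x":0,"y":0.2,"z":2,"gripper":0.35},{"rx":0,"ry":0,"rz":0,"x":0,"y":0.2,"z":3.5,"gripper":0.35},{"rx":0,"ry":0,"rz":0,"x":0,"y":0.2,"z":4.7,"gripper":0.35},{"rx":0,"ry":0,"rz":0,"x":0,"y":0.2,"z":5.9,"gripper":0.35},{"rx":0,"ry":0,"rz":0,"x":0,"y":0.2,"z":5.9,"gripper":0.35},{"rx":0,"ry":0,"rz":0,"x":0,"y":0.2,"z":5.9,"gripper":0.35}]' 
python3 -m pendant '[{"rx":0,"ry":0,"rz":0,"x":0,"y":0,"z":0,"gripper":0},{"rx":0,"ry":0,"rz":0,"x":0,"y":0,"z":0,"gripper":0},{"rx":0,"ry":0,"rz":0,"x":0,"y":0,"z":0,"gripper":0},{"rx":0,"ry":0,"rz":0,"x":0,"y":0,"z":0,"gripper":0},{"rx":0,"ry":0,"rz":0,"x":0,"y":0,"z":0,"gripper":0},{"rx":0,"ry":0,"rz":0,"x":0,"y":0,"z":0,"gripper":0},{"rx":0,"ry":0,"rz":0,"x":0,"y":0,"z":-3,"gripper":0},{"rx":0,"ry":0,"rz":0,"x":0,"y":0,"z":-6,"gripper":0}]' 30
python3 go.py .5393 -.1761 -.046 .12
```

```text
t: 21.5
ee_pos: [0.4749, 0.2026, 0.0296]
ee_rot: [-3.141, -0.0, -2.95]
force: [-0.2, -0.1, 0.4]
opening: 0.35
finger_force: 0.0
t: 22.3
ee_pos: [0.4738, 0.2021, 0.0896]
ee_rot: [-3.141, -0.003, -2.95]
force: [0.2, 0.8, 0.2]
opening: 0.109
finger_force: 32.2
[  0.77 -38.38  -3.01] [-0.06 -0.15 13.6 ]
```

```bash
python3 -m pendant '[{"rx":0,"ry":0,"rz":1,"x":0,"y":-3,"z":-3,"gripper":0},{"rx":0,"ry":0,"rz":3,"x":0,"y":-8,"z":-3,"gripper":0},{"rx":0,"ry":0,"rz":5,"x":0,"y":-13,"z":-3,"gripper":0},{"rx":0,"ry":0,"rz":7,"x":0,"y":-18,"z":-3,"gripper":0},{"rx":0,"ry":0,"rz":9,"x":0.2,"y":-23,"z":-3,"gripper":0},{"rx":0,"ry":0,"rz":11,"x":0.4,"y":-28,"z":-3,"gripper":0},{"rx":0,"ry":0,"rz":13.6,"x":0.6,"y":-32,"z":-3,"gripper":0},{"rx":0,"ry":0,"rz":13.6,"x":0.8,"y":-35.5,"z":-3,"gripper":0}]' | head -4
python3 go.py .5393 -.1761 -.046 .12
```

```text
t: 23.1
ee_pos: [0.5345, -0.1497, 0.1196]
ee_rot: [3.142, 0.0, 3.093]
force: [0.3, 1.1, -0.3]
[-0.61 -2.62 -0.04] [ 0.    0.01 -0.14]
```

```bash
python3 -m pendant '[{"rx":0,"ry":0,"rz":0,"x":-0.3,"y":-1.5,"z":0,"gripper":0},{"rx":0,"ry":0,"rz":0,"x":-0.6,"y":-2.6,"z":0,"gripper":0},{"rx":0,"ry":0,"rz":0,"x":-0.6,"y":-2.6,"z":0,"gripper":0},{"rx":0,"ry":0,"rz":0,"x":-0.6,"y":-2.6,"z":1,"gripper":0},{"rx":0,"ry":0,"rz":0,"x":-0.6,"y":-2.6,"z":3,"gripper":0},{"rx":0,"ry":0,"rz":0,"x":-0.6,"y":-2.6,"z":4,"gripper":0},{"rx":0,"ry":0,"rz":0,"x":-0.6,"y":-2.6,"z":4,"gripper":0},{"rx":0,"ry":0,"rz":0,"x":-0.6,"y":-2.6,"z":4,"gripper":0}]' | head -4
python3 go.py .5393 -.1761 -.046 .031
```

```text
t: 23.9
ee_pos: [0.5394, -0.1727, 0.0798]
ee_rot: [3.141, -0.0, 3.097]
force: [0.5, -0.4, -0.7]
[-0.   -0.34  4.88] [ 0.03 -0.01  0.06]
```

```bash
python3 -m pendant '[{"rx":0,"ry":0,"rz":0,"x":0,"y":-0.3,"z":0,"gripper":0},{"rx":0,"ry":0,"rz":0,"x":0,"y":-0.3,"z":1,"gripper":0},{"rx":0,"ry":0,"rz":0,"x":0,"y":-0.3,"z":2,"gripper":0},{"rx":0,"ry":0,"rz":0,"x":0,"y":-0.3,"z":3,"gripper":0},{"rx":0,"ry":0,"rz":0,"x":0,"y":-0.3,"z":4,"gripper":0},{"rx":0,"ry":0,"rz":0,"x":0,"y":-0.3,"z":4.8,"gripper":0},{"rx":0,"ry":0,"rz":0,"x":0,"y":-0.3,"z":4.8,"gripper":0},{"rx":0,"ry":0,"rz":0,"x":0,"y":-0.3,"z":4.8,"gripper":0}]'
python3 go.py .5393 -.1761 -.046 .031
python3 -m pendant '[{"rx":0,"ry":0,"rz":0,"x":0,"y":0,"z":0,"gripper":0.35},{"rx":0,"ry":0,"rz":0,"x":0,"y":0,"z":0,"gripper":0.35},{"rx":0,"ry":0,"rz":0,"x":0,"y":0,"z":0,"gripper":0.35},{"rx":0,"ry":0,"rz":0,"x":0,"y":0,"z":-1,"gripper":0.35},{"rx":0,"ry":0,"rz":0,"x":0,"y":0,"z":-3,"gripper":0.35},{"rx":0,"ry":0,"rz":0,"x":0,"y":0,"z":-6,"gripper":0.35},{"rx":0,"ry":0,"rz":0,"x":0,"y":0,"z":-9,"gripper":0.35},{"rx":0,"ry":0,"rz":0,"x":0,"y":0,"z":-9,"gripper":0.35}]'
python3 snap.py p4;python3 go.py .4687 .2478 .195 .12
```

```text
t: 24.7
ee_pos: [0.5393, -0.1765, 0.0315]
ee_rot: [3.141, -0.0, 3.096]
force: [-1.1, -0.5, -0.1]
opening: 0.113
finger_force: 32.7
[-0.    0.04  0.05] [ 0.02 -0.01 -0.  ]
t: 25.5
ee_pos: [0.5426, -0.1776, 0.1271]
ee_rot: [-3.14, 0.008, 3.096]
force: [1.1, -0.3, 0.3]
opening: 0.35
finger_force: 0.0
p4 25.55 [ 0.5415 -0.1773  0.125 ]
[ 9.23 42.13  0.39] [ -0.11   0.32 -13.81]
```

View pics/p4.png

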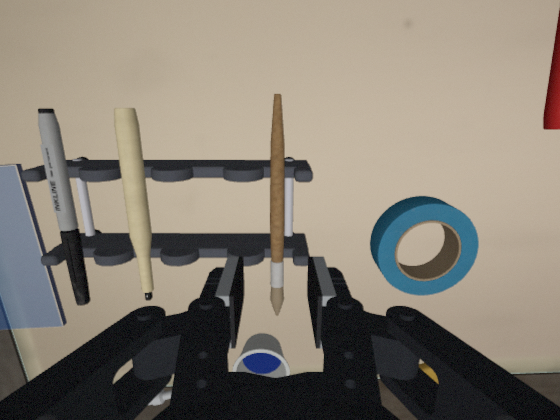

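The brown brush is in the fourth notch (column 277, between the hump at 244 and the post at 303), with the cup clear of it. The blue brush is next.

```bash
python3 -m pendant '[{"rx":0,"ry":0,"rz":-1,"x":1,"y":4,"z":0.4,"gripper":0.35},{"rx":0,"ry":0,"rz":-3,"x":2.2,"y":9,"z":0.4,"gripper":0.35},{"rx":0,"ry":0,"rz":-5,"x":3.4,"y":14,"z":0.4,"gripper":0.35},{"rx":0,"ry":0,"rz":-7,"x":4.6,"y":19,"z":0.4,"gripper":0.35},{"rx":0,"ry":0,"rz":-9,"x":5.8,"y":24,"z":0.4,"gripper":0.35},{"rx":0,"ry":0,"rz":-11,"x":7,"y":29,"z":0.4,"gripper":0.35},{"rx":0,"ry":0,"rz":-12,"x":8,"y":34,"z":0.4,"gripper":0.35},{"rx":0,"ry":0,"rz":-13.8,"x":9,"y":38,"z":0.4,"gripper":0.35}]' | head -4
python3 go.py .4687 .2478 .195 .031
```

```text
t: 26.35
ee_pos: [0.4659, 0.2089, 0.1174]
ee_rot: [-3.141, -0.0, -2.946]
force: [0.3, -0.8, 0.3]
[-1.03  3.76  8.64] [-0.01 -0.01  0.05]
```

```bash
python3 -m pendant '[{"rx":0,"ry":0,"rz":0,"x":-0.5,"y":2,"z":0,"gripper":0.35},{"rx":0,"ry":0,"rz":0,"x":-1,"y":3.8,"z":0,"gripper":0.35},{"rx":0,"ry":0,"rz":0,"x":-1,"y":3.8,"z":0,"gripper":0.35},{"rx":0,"ry":0,"rz":0,"x":-1,"y":3.8,"z":1,"gripper":0.35},{"rx":0,"ry":0,"rz":0,"x":-1,"y":3.8,"z":2.5,"gripper":0.35},{"rx":0,"ry":0,"rz":0,"x":-1,"y":3.8,"z":3,"gripper":0.35},{"rx":0,"ry":0,"rz":0,"x":-1,"y":3.8,"z":3,"gripper":0.35},{"rx":0,"ry":0,"rz":0,"x":-1,"y":3.8,"z":3,"gripper":0.35}]' | head -4
python3 go.py .4687 .2478 .195 .030
```

```text
t: 27.15
ee_pos: [0.4695, 0.2457, 0.0879]
ee_rot: [-3.141, 0.0, -2.948]
force: [-0.7, -0.0, -0.6]
[0.04 0.23 5.79] [-0.01  0.   -0.07]
```

```bash
python3 -m pendant '[{"rx":0,"ry":0,"rz":0,"x":0,"y":0.2,"z":0,"gripper":0.35},{"rx":0,"ry":0,"rz":0,"x":0,"y":0.2,"z":1,"gripper":0.35},{"rx":0,"ry":0,"rz":0,"x":0,"y":0.2,"z":2,"gripper":0.35},{"rx":0,"ry":0,"rz":0,"x":0,"y":0.2,"z":3.5,"gripper":0.35},{"rx":0,"ry":0,"rz":0,"x":0,"y":0.2,"z":4.7,"gripper":0.35},{"rx":0,"ry":0,"rz":0,"x":0,"y":0.2,"z":5.8,"gripper":0.35},{"rx":0,"ry":0,"rz":0,"x":0,"y":0.2,"z":5.8,"gripper":0.35},{"rx":0,"ry":0,"rz":0,"x":0,"y":0.2,"z":5.8,"gripper":0.35}]' 
python3 -m pendant '[{"rx":0,"ry":0,"rz":0,"x":0,"y":0,"z":0,"gripper":0},{"rx":0,"ry":0,"rz":0,"x":0,"y":0,"z":0,"gripper":0},{"rx":0,"ry":0,"rz":0,"x":0,"y":0,"z":0,"gripper":0},{"rx":0,"ry":0,"rz":0,"x":0,"y":0,"z":0,"gripper":0},{"rx":0,"ry":0,"rz":0,"x":0,"y":0,"z":0,"gripper":0},{"rx":0,"ry":0,"rz":0,"x":0,"y":0,"z":0,"gripper":0},{"rx":0,"ry":0,"rz":0,"x":0,"y":0,"z":-3,"gripper":0},{"rx":0,"ry":0,"rz":0,"x":0,"y":0,"z":-6,"gripper":0}]' 30
python3 go.py .537 -.224 -.046 .12
```

```text
t: 27.95
ee_pos: [0.4689, 0.2482, 0.0296]
ee_rot: [-3.141, -0.0, -2.947]
force: [-0.8, 0.0, 0.1]
opening: 0.348
finger_force: 0.0
t: 28.75
ee_pos: [0.4678, 0.2477, 0.0895]
ee_rot: [-3.141, -0.003, -2.947]
force: [0.9, 1.3, 0.0]
opening: 0.109
finger_force: 32.1
[  2.35 -47.62  -3.  ] [-0.07 -0.15 13.79]
```

```bash
python3 -m pendant '[{"rx":0,"ry":0,"rz":1,"x":0,"y":-3,"z":-3,"gripper":0},{"rx":0,"ry":0,"rz":3,"x":0,"y":-8,"z":-3,"gripper":0},{"rx":0,"ry":0,"rz":5,"x":0.2,"y":-13,"z":-3,"gripper":0},{"rx":0,"ry":0,"rz":7,"x":0.5,"y":-18,"z":-3,"gripper":0},{"rx":0,"ry":0,"rz":9,"x":0.9,"y":-23,"z":-3,"gripper":0},{"rx":0,"ry":0,"rz":11,"x":1.3,"y":-28,"z":-3,"gripper":0},{"rx":0,"ry":0,"rz":13,"x":1.7,"y":-33,"z":-3,"gripper":0},{"rx":0,"ry":0,"rz":13.8,"x":2.1,"y":-38,"z":-3,"gripper":0}]' | head -4
python3 go.py .537 -.224 -.046 .12
```

```text
t: 29.55
ee_pos: [0.5215, -0.1297, 0.1197]
ee_rot: [3.141, 0.0, 3.094]
force: [1.3, -0.1, -0.8]
[-1.99 -9.34 -0.03] [ 0.02  0.01 -0.07]
```

```bash
python3 -m pendant '[{"rx":0,"ry":0,"rz":0,"x":-1,"y":-4,"z":0,"gripper":0},{"rx":0,"ry":0,"rz":0,"x":-2,"y":-7.5,"z":0,"gripper":0},{"rx":0,"ry":0,"rz":0,"x":-2,"y":-9.3,"z":0,"gripper":0},{"rx":0,"ry":0,"rz":0,"x":-2,"y":-9.3,"z":0,"gripper":0},{"rx":0,"ry":0,"rz":0,"x":-2,"y":-9.3,"z":1,"gripper":0},{"rx":0,"ry":0,"rz":0,"x":-2,"y":-9.3,"z":3,"gripper":0},{"rx":0,"ry":0,"rz":0,"x":-2,"y":-9.3,"z":4,"gripper":0},{"rx":0,"ry":0,"rz":0,"x":-2,"y":-9.3,"z":4,"gripper":0}]' | head -4
python3 go.py .537 -.224 -.046 .031
```

```text
t: 30.35
ee_pos: [0.5358, -0.2194, 0.0778]
ee_rot: [3.14, -0.004, 3.097]
force: [0.2, 0.5, -0.1]
[-0.15 -0.46  4.68] [ 0.11 -0.2   0.1 ]
```

```bash
python3 -m pendant '[{"rx":0,"ry":0,"rz":0,"x":0,"y":-0.4,"z":0,"gripper":0},{"rx":0,"ry":0,"rz":0,"x":0,"y":-0.4,"z":1,"gripper":0},{"rx":0,"ry":0,"rz":0,"x":0,"y":-0.4,"z":2,"gripper":0},{"rx":0,"ry":0,"rz":0,"x":0,"y":-0.4,"z":3,"gripper":0},{"rx":0,"ry":0,"rz":0,"x":0,"y":-0.4,"z":4,"gripper":0},{"rx":0,"ry":0,"rz":0,"x":0,"y":-0.4,"z":4.7,"gripper":0},{"rx":0,"ry":0,"rz":0,"x":0,"y":-0.4,"z":4.7,"gripper":0},{"rx":0,"ry":0,"rz":0,"x":0,"y":-0.4,"z":4.7,"gripper":0}]'
python3 go.py .537 -.224 -.046 .031
python3 -m pendant '[{"rx":0,"ry":0,"rz":0,"x":0,"y":0,"z":0,"gripper":0.35},{"rx":0,"ry":0,"rz":0,"x":0,"y":0,"z":0,"gripper":0.35},{"rx":0,"ry":0,"rz":0,"x":0,"y":0,"z":0,"gripper":0.35},{"rx":0,"ry":0,"rz":0,"x":0,"y":0,"z":-1,"gripper":0.35},{"rx":0,"ry":0,"rz":0,"x":0,"y":0,"z":-3,"gripper":0.35},{"rx":0,"ry":0,"rz":0,"x":0,"y":0,"z":-6,"gripper":0.35},{"rx":0,"ry":0,"rz":0,"x":0,"y":0,"z":-11,"gripper":0.35},{"rx":0,"ry":0,"rz":0,"x":0,"y":0,"z":-16,"gripper":0.35}]'
python3 -m pendant '[{"rx":0,"ry":0,"rz":0,"x":4,"y":0,"z":-4,"gripper":0.35},{"rx":0,"ry":0,"rz":0,"x":4,"y":0,"z":-4,"gripper":0.35},{"rx":0,"ry":0,"rz":0,"x":4,"y":0,"z":-4,"gripper":0.35},{"rx":0,"ry":0,"rz":0,"x":4,"y":0,"z":-4,"gripper":0.35},{"rx":0,"ry":0,"rz":0,"x":4,"y":0,"z":-4,"gripper":0.35},{"rx":0,"ry":0,"rz":0,"x":4,"y":0,"z":-4,"gripper":0.35},{"rx":0,"ry":0,"rz":0,"x":4,"y":0,"z":-4,"gripper":0.35},{"rx":0,"ry":0,"rz":0,"x":4,"y":0,"z":-4,"gripper":0.35}]' | head -4
python3 snap.py p5; python3 -c "
from h import *
s=vision.read_camera('side')[:,:,::-1]
cv2.imwrite('pics/fin.png',np.vstack([cv2.imread('pics/p5.png')[:300],cv2.resize(s[110:230,200:424],(560,300))]))"
```

```text
t: 31.15
ee_pos: [0.5374, -0.2256, 0.0327]
ee_rot: [3.141, 0.0, 3.095]
force: [0.1, -0.0, -0.4]
opening: 0.116
finger_force: 32.1
[0.05 0.15 0.17] [ 0.02  0.   -0.01]
t: 31.95
ee_pos: [0.5367, -0.2253, 0.1949]
ee_rot: [3.141, -0.0, 3.095]
force: [0.5, -0.4, -1.5]
opening: 0.353
finger_force: 0.0
t: 32.75
ee_pos: [0.4974, -0.2236, 0.2322]
ee_rot: [3.141, -0.001, 3.096]
force: [0.3, -0.4, 0.5]
p5 32.8 [ 0.4975 -0.2237  0.2324]
```

View pics/fin.png

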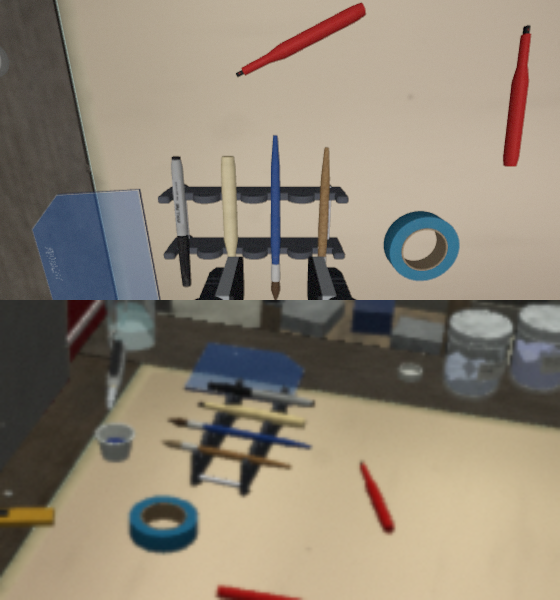

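The final view shows, from the pane: marker, cutter, blue brush and brown brush, one to a notch (columns 180, 229, 276, 325). The pane, tape and cup are in place. One numeric check comes before handing in.

```bash
python3 - <<'E'
from h import *
import json
i=json.load(open("pics/p5.json")); a=-.046
f=lambda p: np.array([[np.cos(a),np.sin(a)],[-np.sin(a),np.cos(a)]])@(atz(i,p,.042)[:2]-[.536,-.248])*1000
for k,p,q in (("mk",(176,157),(187,286)),("bl",(276,135),(276,299))): print(k,((f(p)+f(q))/2).round(1),(f(q)-f(p)).round(1))
for n in ("blue_pane","tape_roll","mixing_cup"): pass
for n in ("side",):
    vision.read_camera(n); print([(t,[round(float(v)) for v in d["box"]]) for t in ("blue_pane","tape_roll","mixing_cup") for d in find_in(n,t)[:1]])
print(max(abs(np.array(arm.get_obs()["qvel"]))))
E
```

```text
mk [  0.9 -73.1] [ 1.395e+02 -1.000e-01]
bl [-1.4 23.5] [176.4   0. ]
[('tape_roll', [250, 188, 277, 212]), ('mixing_cup', [238, 162, 258, 176])]
0.0012130896521544195
```

```bash
python3 -c "
from rig import arm
print(arm.sign_off())"
```

```text
the job is handed in; nothing more can be done
None
```

The job is handed in; no verdict was returned. From the blue pane outward the black rest holds marker, glass cutter, blue brush and brown brush, one to a notch; the last pictures show pane, tape and cup unmoved, and the clock read about 33 s of 128 s.

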